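Knock a snug reagent bottle out of its holder on the knock-out stand

ROBOT

A 6-joint arm with a two-finger parallel gripper is mounted at the origin on a cart in front of the work surface, level with it; the furniture and walls round the work are solid. World frame = base frame: x ahead of the robot, y to its left, z up, the work surface at z = 0. Lengths are in mm, angles in rad, forces in N, time in s.
With the tool pointing down it reaches from about 325 to 875 mm from the base axis. Payload 4.4 kg.
Tool frame: the origin (TCP) lies between the finger pads; the fingertips stand 22 mm ahead of it and the grasp point (between the pads) lies 3 mm ahead of it; z points along the fingers, y is the line along which they close (so a half turn about z gives the same grasp; the last joint's range is limited). The gripper opens to 85 mm and grips with 20 to 120 N. Pads are 22 mm wide; open, the fingers measure 114 mm over their backs; the gripper's body (76 mm by 85 mm) begins 54 mm behind the grasp point. The pads swing forward as they close: fully open they stand 13 mm farther back than shut.
Start: joints at [1.185, 0.207, 1.542, -0, 1.393, -0.15], TCP at [133.783, 559.222, 253.282] pointing down, gripper open.
Joint ranges: [-2.73, 2.73], [-0.86, 2.22], [0.23, 2.46], [-1.11, 4.25], [0.08, 2.63], [-2.82, 2.82]. Speed limits (rad/s): [2.79, 2.79, 3.14, 3.14, 3.14, 3.14].

INTERFACE

Orientations are given as a unit quaternion [w, x, y, z].
In Python, from bench import arm, vision, order gives the robot as it stands.
- The arm moves only by the tool apply_moves, never from a script. Its argument "increments" is a list of rows, each a list of 5 numbers: the shift along the tool's x, y, z scaled (see below), then the turn about the tool's z scaled (see below), then the opening, from 0 (shut) to 1 (fully open). A call has 1 to 10 rows; each row shifts and turns the commanded pose from where the row before left it, along the tool's axes as they then stand; what a row does not reach is not made up. The controller multiplies each number of a shift by 50 mm and each number of a turn by 0.08 rad. A row lasts 1/8 s, in which the tool goes at most 62.5 mm and 10.7 degrees, less where a joint would pass 70% of its speed; a pose out of reach is approached as far as the arm can. A call with a number of a shift or a turn outside -1 to 1 is refused whole. A call with a gripper value outside its range is refused whole. The fingers move at their own pace and stop on an object; "grip_force" is the grip in N (left out, the last holds). Time passes only in rows, so rows that do not move let the fingers close. It gives the time, the measured TCP pose, the force, the opening and the grip force at its end, in the units of the state.
- arm.sense(): the state, without advancing time (a new reading comes with each control period).
- vision.read_camera(name): name is "side" or "top" or "wrist"; returns the picture (480x640x3 uint8, red, green, blue); there is no depth.
- vision.get_calibration(name): a dict with "K" (3x3 intrinsics, pixels), "position" and "orientation" of the camera in the world; the wrist camera has in their place "mount" (4x4, takes a point from camera to tool coordinates, whose origin is the TCP and whose axes are the flange's). Camera axes: x right, y up, looking along -z (the intrinsics and any distortion apply to the point x, -y, -z); pixel columns grow to the right and rows downward; lengths in mm; the calibration is good to about 2 mm. A picture is of the moment at which its call begins: read the wrist's pose just before it. get_calibration takes no time and is no camera call.
- order.close_job(): hands the job in; it is judged then, once.
The state is a dict: "t": time; "q": joint angles; "qvel": joint speeds; "effort": joint torques, N m; "tool_pos": TCP position; "orientation": TCP orientation; "ft_force": force on the tool from outside, world axes, zero at the start; "wrist_torque": the same for the moment, N m; "opening": finger opening in mm; "gripper_force": force on a finger pad.
Only numpy, scipy, OpenCV 4.12 (cv2) and the standard library are available. Lean on these libraries where they do the work, as an engineer would, in place of code of your own. Each camera call takes 0.05 s, during which the arm holds its last target. There are 200 camera calls.

TASK

The red-capped bottle sits snug in the grey holder with its cap flush, so it cannot be gripped: set the holder onto the knock-out stand so that both dowel pins come up through the holes in its foot, and press it down flat and fully home so that the stand's middle post pokes the bottle up from below. Then lift the bottle out by its cap and stand it upright in the red tray, without tipping it or disturbing the bottles already in the tray. Leave the holder seated on the stand.

Things in the scene. Friction and masses are not known exactly. Their poses are not given: they have to be found in the camera images.
- holder: Loose bottle holder, 0.4 to 0.6 kg. Origin: centre of its underside, z up. Light grey block 62 mm in x, 84 mm in y, z = 12 to 96 mm, dark grip ribs on its faces x = +-31 mm (grip across these 62 mm), on an aluminium foot 70 mm in x, 150 mm in y, 12 mm thick, that projects at both y ends and has a 13 mm pin hole right through at y = +-62 mm. Works either way round (half turn).
- hole_a (a point): Centre of the dowel hole at y = +62 mm of the holder, on its underside.
- hole_b (a point): Centre of the dowel hole at y = -62 mm of the holder, on its underside.
- bottle: Brown reagent bottle, 43 mm diameter, 84 mm tall, 0.11 kg, red screw cap 31 mm in diameter and 17 mm high (67 to 84 mm above its base). Origin: centre of its base, z up. Starts in the holder's bore, base on the bore floor, cap level with the holder's top. With the holder home on the stand it stands 30 mm higher and can be drawn straight up by the cap.
- stand: Knock-out stand, fixed. Origin: centre of its underside on the bench, z up. Aluminium plate 100 mm in x, 180 mm in y, top at z = 15 mm. Two upright steel dowel pins of 10 mm diameter with tapered tips stand at y = +-62 mm, up to z = 75 mm; midway between them a post of 17 mm diameter with a white tip rises to z = 57 mm.
- stand_seat (a point): Centre of the stand's plate, on its top face: the holder's origin lies here when the holder is home.
- pin_a_tip (a point): Tip of the stand's pin at y = +62 mm.
- pin_b_tip (a point): Tip of the stand's pin at y = -62 mm.
- tray: Shallow red tray with a white floor, fixed, 214 mm in x by 390 mm in y, rim 27 mm high. Origin: centre of its underside, z up; its floor is 2 mm thick, flat within 90 mm in x and 175 mm in y of the centre. The half at positive y is empty; three bottles stand in the half at negative y, the nearest of them at y = -50 mm.
- amber_bottle: Brown bottle with a blue cap standing in the tray, 57 mm diameter, 112 mm tall; a bystander. Origin: centre of its base.
- clear_bottle: Clear bottle with a blue cap standing in the tray, 56 mm diameter, 104 mm tall; a bystander. Origin: centre of its base.
- dropper_bottle: Small brown long-necked flask without a cap standing in the tray, 35 mm diameter, 72 mm tall; a bystander. Origin: centre of its base.
- bore_mouth (a point): Centre of the holder's top, 96 mm above its origin: blue-ringed mouth of the 46 mm bore, whose floor is 12 mm above the origin; a 25 mm access hole goes on down through floor and foot. Grip the holder near the top, as the bottle will rise 30 mm out of this mouth, between the fingers.
- plunger_line (a point): Point on the bore axis 26 mm above the holder's origin, level with three hidden spring plungers (brass screws outside) that grip the bottle with about 7 N each. While the post pushes the bottle up the holder resists being pressed down with some 5 to 15 N; let go part-way, it may sink only slowly. Once the bottle has risen 20 mm in the bore it is past the plungers and free.
Things that resemble listed ones, but are neither listed nor needed, are in the scene too. What is shaped like the bottle but black is not meant.

How it is judged (in metres and radians):
On the way:
1. the holder is home on the stand, both pins through its foot, and the post has pushed the bottle up in its bore (horizontal distance between holder and stand_seat below 0.004 m and z of holder in the frame of stand_seat below 0.003 m and angle between the y axis of holder and the y axis of stand, either way round below 0.08 rad and angle between holder's own z axis and vertical below 0.04 rad and z of bottle in the frame of holder between 0.037 and 0.06 m and horizontal distance between bottle and holder below 0.006 m), for 0.2 s.
At the end, for the whole second after the job is handed in: The bottle stands upright (within 0.1 rad), at rest, on the floor of the red tray; the holder still sits on the stand, flat and fully home (within 3 mm in height and 4 mm sideways), with both pins through its foot (x of bottle in the frame of tray between -0.09 and 0.09 m and y of bottle in the frame of tray between -0.178 and 0.178 m and z of bottle in the frame of tray below 0.006 m and angle between bottle's own z axis and vertical below 0.1 rad and linear speed of bottle below 0.02 m/s and horizontal distance between holder and stand_seat below 0.004 m and z of holder in the frame of stand_seat below 0.003 m and angle between the y axis of holder and the y axis of stand, either way round below 0.08 rad and angle between holder's own z axis and vertical below 0.04 rad); the robot touches nothing.
It fails at once if the bottle is tipped over (more than 0.6 rad) (angle between bottle's own z axis and vertical above 0.6 rad).
It fails at once if a bottle already in the tray is shifted by more than 20 mm or tipped (distance of any of amber_bottle, clear_bottle, dropper_bottle from where it was at the start of the episode above 0.02 m or angle between any of amber_bottle, clear_bottle, dropper_bottle's own z axis and vertical above 0.4 rad).
It also fails if it takes over 58 s, if anything falls off the work surface, if the arm or the gripper's body presses on something with over 40 N, if the wrist force passes 120 N, or if a joint passes its speed limit or range.

## Working session

There is one attempt and no reset: what is moved stays moved. The work goes in short steps, Python scripts to look and compute and a tool call to move; the robot and the scene stay as the last step left them, time stands still between calls to the robot, and variables do not carry over. Pictures are saved under pics/ and viewed, at most 13 in all, crops included, and the job is handed in when it is done.

Besides the shell and the picture viewer there is one more tool, called after "Request:" by a JSON object that holds its "fn" and its "kwargs", one argument or row to a line. apply_moves: Moves the arm, as the interface text tells. Its arguments: {"type":"object","properties":{"increments":{"type":"array","items":{"type":"array","items":{"type":"number"}}},"grip_force":{"type":"number"}},"required":["increments"]}

```bash
mkdir -p pics; cat > h.py <<'E'
import numpy as np, cv2
from bench import arm, vision, order
from scipy.spatial.transform import Rotation as R
def q2m(q): return R.from_quat([q[1],q[2],q[3],q[0]]).as_matrix()
def cam(n,st=None):
    c=vision.get_calibration(n); K=np.array(c["K"])
    if "mount" in c:
        st=st or arm.sense(); T=np.eye(4);T[:3,:3]=q2m(st["orientation"]);T[:3,3]=st["tool_pos"]
        M=T@np.array(c["mount"]); return K,M[:3,:3],M[:3,3],c
    return K,q2m(c["orientation"]),np.array(c["position"]),c
def ray(C,u,v):
    K,Rm,p,c=C
    d=c.get("distortion",c.get("dist"))
    x=cv2.undistortPoints(np.array([[[u,v]]],float),K,None if d is None else np.array(d,float))[0,0]
    d=Rm@np.array([x[0],-x[1],-1]); return p,d/np.linalg.norm(d)
def onz(C,u,v,z):
    p,d=ray(C,u,v); return p+d*(z-p[2])/d[2]
def proj(C,P):
    K,Rm,p,c=C; x=Rm.T@(np.array(P,float)-p); x=x*[1,-1,-1]; return (K@(x/x[2]))[:2]
def tri(rays):
    A=np.zeros((3,3));b=np.zeros(3)
    for p,d in rays: M=np.eye(3)-np.outer(d,d);A+=M;b+=M@p
    return np.linalg.solve(A,b)
E
python3 - <<'E'
from h import *
np.set_printoptions(precision=3,suppress=True)
s=arm.sense();print(s)
for n in ("top","side","wrist"):
    print(n,vision.get_calibration(n)); cv2.imwrite(f"pics/{n}0.png",vision.read_camera(n)[:,:,::-1])
E
```

```text
{'t': 0.0, 'q': array([ 1.185,  0.207,  1.543, -0.   ,  1.393, -0.15 ]), 'qvel': array([-0.002,  0.002, -0.002, -0.   , -0.002,  0.001]), 'effort': array([ -0.001, -38.303, -29.16 ,  -0.   ,   0.01 ,  -0.   ]), 'tool_pos': array([133.537, 558.557, 252.119]), 'orientation': array([-0.   ,  0.117,  0.993, -0.001]), 'ft_force': array([ 0.043, -0.321, -0.788]), 'wrist_torque': array([ 0.004, -0.081, -0.015]), 'gripper_force': 0.0, 'opening': 85.34290745018488}
top {'K': array([[439.784,   0.   , 320.479],
       [  0.   , 439.784, 242.584],
       [  0.   ,   0.   ,   1.   ]]), 'position': array([ 325.721,  -10.263, 1232.782]), 'orientation': array([-0.7  , -0.034,  0.043,  0.712])}
side {'K': array([[618.888,   0.   , 310.873],
       [  0.   , 618.888, 235.467],
       [  0.   ,   0.   ,   1.   ]]), 'position': array([ -373.507, -1376.4  ,   691.868]), 'orientation': array([ 0.795,  0.544, -0.16 , -0.214])}
wrist {'K': array([[389.715,   0.   , 319.044],
       [  0.   , 389.715, 235.841],
       [  0.   ,   0.   ,   1.   ]]), 'mount': array([[  -0.001,    0.951,    0.31 ,   80.272],
       [   1.   ,    0.   ,    0.001,   -0.113],
       [   0.001,    0.31 ,   -0.951, -120.456],
       [   0.   ,    0.   ,    0.   ,    1.   ]])}
```

View pics/top0.png

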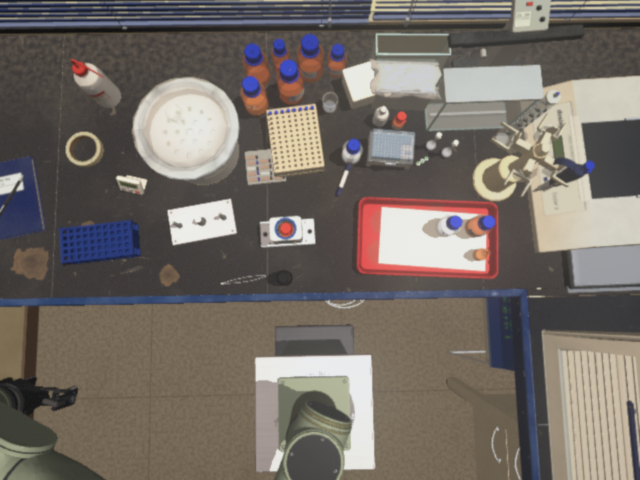

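View pics/side0.png

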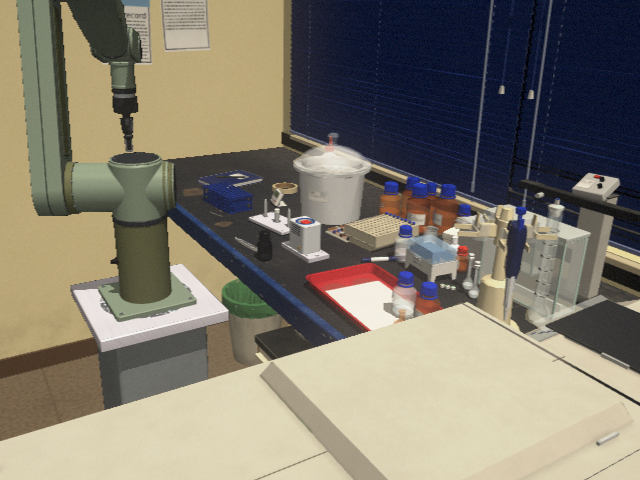

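The top view shows the holder with the red cap at about (287,231), the stand with its pins at (201,221), the red tray at (428,237) with its bystanders on the right at (450–485, 220–255), and a black lookalike at (283,278). The side view agrees: holder (304,235), stand (275,220).

```bash
python3 - <<'E'
from h import *
im=cv2.imread("pics/top0.png"); s=cv2.imread("pics/side0.png")
a=cv2.resize(im[190:290,155:325],None,fx=4,fy=4,interpolation=cv2.INTER_CUBIC)
b=cv2.resize(s[190:270,240:340],(500,400),interpolation=cv2.INTER_CUBIC)[:,:]
cv2.imwrite("pics/c1.png",a); 
C=cam("top")
for n,u,v,z in (("stand",201,221,15),("pinL",172,224,75),("holder",287,231,12),("cap",286,228,96),("tray",428,237,27),("trayfloor",428,237,2)): print(n,onz(C,u,v,z).round(0))
hsv=cv2.cvtColor(im,cv2.COLOR_BGR2HSV)
m=((hsv[...,2]>170)&(hsv[...,1]<60)).astype(np.uint8); m[:,:155]=0;m[:195]=0;m[255:]=0;m[:,330:]=0
n,l,st,ce=cv2.connectedComponentsWithStats(m)
for i in range(1,n):
    if st[i,4]>60:
        r=cv2.minAreaRect(np.argwhere(l==i)[:,::-1].astype(np.float32)); print(st[i],r)
m=(((hsv[...,0]<8)|(hsv[...,0]>172))&(hsv[...,1]>150)&(hsv[...,2]>90)).astype(np.uint8)
n,l,st,ce=cv2.connectedComponentsWithStats(m)
for i in range(1,n):
    if st[i,4]>60: print("red",st[i],ce[i].round(1))
E
```

```text
stand [526. 305.  15.]
pinL [509. 366.  75.]
holder [494.  66.  12.]
cap [490.  63.  96.]
tray [ 469. -325.   27.]
trayfloor [ 472. -332.    2.]
[ 168  199   68   46 2119] ((201.48399353027344, 221.41200256347656), (34.97210693359375, 65.02486419677734), 79.69515228271484)
[260 217  24  24 249] ((271.40106201171875, 228.8226776123047), (23.112499237060547, 22.249753952026367), 87.39744567871094)
[262 216  53  31 560] ((287.4402770996094, 230.60400390625), (28.403614044189453, 52.81608963012695), 86.18592071533203)
red [ 71  59  17  17 172] [78.6 67.4]
red [397 112   9  12  65] [401.4 116.3]
red [357 198  34  75 950] [366.4 236.2]
red [465 208  23   6  88] [477.1 209.9]
red [280 223  12  13 121] [285.5 228.8]
```

View pics/c1.png

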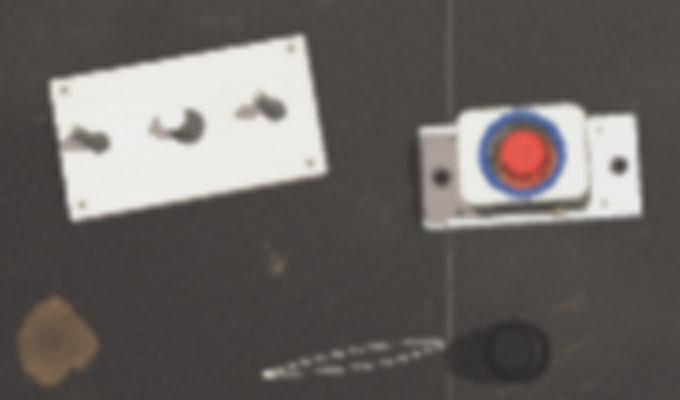

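The crop shows the stand on the left, with its two pins and post, and the holder on the right, with the red cap in the blue ring. The holder's foot holes are at crop (441,177) and (620,165). The black bottle at (517,350) is the lookalike and isn't wanted. Next I'll compute the yaws and go to a spot above the stand for a close look.

```bash
python3 - <<'E'
from h import *
C=cam("top")
L=onz(C,265.25,234.25,12);Rr=onz(C,310,231.25,12);d=L-Rr
print("holes",L.round(),Rr.round(),np.linalg.norm(d),np.arctan2(d[1],d[0]),(L+Rr)/2)
t=np.deg2rad(-10.3);a=onz(C,201.5,221.4,15);b=onz(C,201.5-30*np.cos(t),221.4-30*np.sin(t),15);d=b-a;print("stand",a,np.arctan2(d[1],d[0]))
print(onz(C,366.4,236.2,27))
E
```

```text
holes [486. 127.  12.] [492.   2.  12.] 125.30541684838464 1.6212952558162075 [489.08128887  64.262852    12.        ]
stand [524.73996855 304.02498495  15.        ] 1.7372549545733602
[ 473.72440675 -154.200341     27.        ]
```

Request:
{"fn": "apply_moves", "kwargs": {
  "increments": [
    [-0.98,-0.35,0,1,1],
    [-0.98,-0.35,0,0,1],
    [-0.98,-0.35,0,0,1],
    [-0.98,-0.35,0,0,1],
    [-0.98,-0.35,0,0,1],
    [-0.98,-0.35,0,0,1],
    [-0.98,-0.35,0,0,1],
    [-0.98,-0.35,0,0,1]
  ]
}}

```text
t: 1.15
tool_pos: [466.6, 306.8, 253.0]
orientation: [-0.0, 0.157, 0.988, -0.0]
ft_force: [0.4, 0.6, 0.3]
opening: 85.6
gripper_force: 0.0
```

Request:
{"fn": "apply_moves", "kwargs": {
  "increments": [
    [0,0,0,1,1],
    [0,0,0,1,1],
    [0,0,0,1,1],
    [0,0,0,1,1],
    [0,0,0,1,1],
    [0,0,0,1,1],
    [0,0,0,1,1],
    [0,0,0,1,1],
    [0,0,0,1,1],
    [0,0,0,1,1]
  ]
}}

```text
t: 2.4
tool_pos: [465.3, 308.0, 252.8]
orientation: [-0.0, 0.53, 0.848, -0.0]
ft_force: [0.2, 0.4, -0.4]
opening: 85.7
gripper_force: 0.0
```

Request:
{"fn": "apply_moves", "kwargs": {
  "increments": [
    [0,0.3,0,1,1],
    [0,0.3,0,1,1],
    [-0.1,0.3,0,1,1],
    [-0.15,0.23,0,0.6,1],
    [0,0,0,0,1],
    [0,0,0,0,1]
  ]
}}

```text
t: 3.15
tool_pos: [521.2, 314.8, 253.1]
orientation: [-0.0, 0.645, 0.764, -0.0]
ft_force: [-0.2, 0.5, -0.5]
opening: 85.6
gripper_force: 0.0
```

```bash
python3 - <<'E'
from h import *
s=arm.sense();print(s["tool_pos"],s["orientation"],s["t"],s["q"])
im=vision.read_camera("wrist")[:,:,::-1];cv2.imwrite("pics/w1.png",im);np.save("w1.npy",np.r_[s["tool_pos"],s["orientation"]])
C=cam("wrist",s)
for P in [(524.7,304,57),(524.7-.166*62,304+.986*62,75),(524.7+.166*62,304-.986*62,75)]: print(proj(C,P))
E
```

```text
[521.22329172 314.77779744 253.06560812] [-3.05433903e-04  6.45166739e-01  7.64041673e-01 -3.28279288e-04] 3.15 [4.01132455e-01 2.78329470e-01 1.45378604e+00 2.51879246e-04
 1.41033878e+00 2.32778940e-01]
[322.3097495  221.63042449]
[322.74805518 148.88705311]
[322.17845318 297.6125523 ]
```

View pics/w1.png

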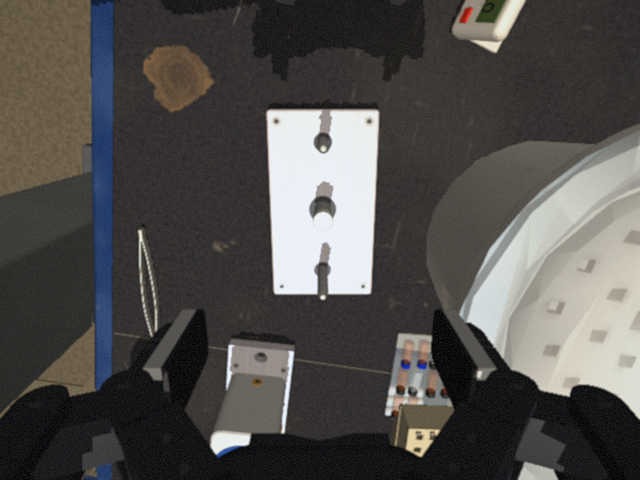

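The wrist view has the far pin's tip at (323,149), the near pin's at (323,297), and the white post tip at (322,220), all within 2 px of prediction. The bucket is close on the right. I'll refine the stand's position, then move to a spot over the holder.

```bash
python3 - <<'E'
from h import *
v=np.load("w1.npy");s=dict(tool_pos=v[:3],orientation=v[3:]);C=cam("wrist",s)
im=cv2.imread("pics/w1.png")
a=onz(C,323,149,75);b=onz(C,323,297,75);d=a-b
print("pins",a,b,np.linalg.norm(d),"yaw",np.arctan2(d[1],d[0]),"ctr",(a+b)/2,"post",onz(C,322,220,57))
m=(im.min(2)>150).astype(np.uint8);m[:100]=0;m[305:]=0;m[:,:255]=0;m[:,390:]=0
m=cv2.morphologyEx(m,cv2.MORPH_CLOSE,np.ones((25,25)))
cs=max(cv2.findContours(m,0,2)[0],key=cv2.contourArea)
ap=cv2.approxPolyDP(cs,6,True)[:,0];w=np.array([onz(C,*p,15) for p in ap]);print(ap.tolist(),w.round(1),"plate ctr",w.mean(0))
tx=q2m(s["orientation"])[:,0];print("tool yaw",np.arctan2(tx[1],tx[0]))
# bucket
T=cam("top");print("bucket rim near",onz(T,187,182,200),onz(T,187,80,200))
h=np.array([489,64,0.]);ax=np.array([np.cos(1.621),np.sin(1.621),0])
p=h-v[:3];print("to holder in tool", q2m(v[3:]).T@p)
E
```

```text
pins [514.60872979 365.08164122  75.        ] [535.58225808 243.55450738  75.        ] 123.32369255770553 yaw 1.741695943306992 ctr [525.09549394 304.3180743   75.        ] post [524.20005683 305.36540348  57.        ]
[[267, 111], [274, 292], [322, 299], [369, 293], [378, 112]] [[462.1 383.4  15. ]
 [491.2 210.6  15. ]
 [540.6 211.   15. ]
 [586.6 225.7  15. ]
 [558.2 398.8  15. ]] plate ctr [527.74364639 285.91602565  15.        ]
tool yaw 1.7391094725050866
bucket rim near [590.37326354 291.86219397 200.        ] [846.1388075  295.55409905 200.        ]
to holder in tool [-241.8468785   -73.55142176  253.12116061]
```

Request:
{"fn": "apply_moves", "kwargs": {
  "increments": [
    [-0.97,-0.3,0,0,1],
    [-0.97,-0.3,0,0,1],
    [-0.97,-0.3,0,0,1],
    [-0.97,-0.3,0,0,1],
    [-0.97,-0.3,0,0,1],
    [0,0,0,0.8,1],
    [0,0,0,0.7,1],
    [0,0,0,0,1],
    [0,0,0,0,1]
  ]
}}

```text
t: 4.32
tool_pos: [488.0, 63.6, 253.4]
orientation: [0.0, 0.689, 0.724, 0.0]
ft_force: [0.0, 0.5, -0.1]
opening: 85.6
gripper_force: 0.0
```

```bash
python3 - <<'E'
from h import *
s=arm.sense();print(s["tool_pos"],s["orientation"],s["t"])
im=vision.read_camera("wrist")[:,:,::-1];cv2.imwrite("pics/w2.png",im);np.save("w2.npy",np.r_[s["tool_pos"],s["orientation"]])
C=cam("wrist",s)
for P in [(486,127,12),(492,2,12),(489,64,96)]: print(proj(C,P))
E
```

```text
[488.03899845  63.6343375  253.38627104] [4.44085432e-05 6.89402913e-01 7.24378090e-01 6.51958253e-05] 4.325
[321.27922433 127.38755245]
[320.93750501 257.75832677]
[321.54529134 220.96521686]
```

View pics/w2.png

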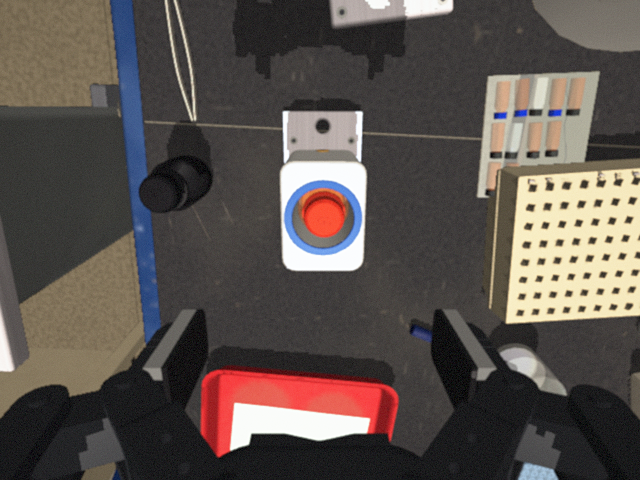

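The wrist view shows the near foot hole at (322,126), the blue ring centred at (323,217) with the red cap inside, and the block edges aligned with the image. The black lookalike at (165,190) is clear of the gripper. I'll descend and grip near the top.

Request:
{"fn": "apply_moves", "kwargs": {
  "increments": [
    [0.05,0.02,0.9,0,1],
    [0,0,0.9,0,1],
    [0,0,0.9,0,1],
    [0,0,0.6,0,1],
    [0,0,0.1,0,1],
    [0,0,0,0,1]
  ],
  "grip_force": 80
}}

```text
t: 5.12
tool_pos: [489.7, 66.0, 83.9]
orientation: [0.0, 0.69, 0.724, 0.0]
ft_force: [-0.8, -0.4, 0.1]
opening: 85.7
gripper_force: 0.0
```

Request:
{"fn": "apply_moves", "kwargs": {
  "increments": [
    [0,0,0,0,0.3],
    [0,0,0,0,0.3],
    [0,0,0,0,0.3],
    [0,0,0,0,0.3],
    [0,0,0,0,0.3],
    [0,0,0,0,0.3]
  ],
  "grip_force": 80
}}

```text
t: 5.88
tool_pos: [491.1, 65.8, 85.4]
orientation: [0.002, 0.69, 0.724, 0.001]
ft_force: [0.5, 0.4, 6.3]
opening: 60.7
gripper_force: 88.8
```

Request:
{"fn": "apply_moves", "kwargs": {
  "increments": [
    [0,0,-0.3,0,0.3],
    [0,0,-0.8,0,0.3],
    [0,0,-1,0,0.3],
    [0,0,-0.4,0,0.3],
    [0,0,0,0,0.3],
    [0,0,0,0,0.3]
  ]
}}

```text
t: 6.62
tool_pos: [487.4, 66.0, 206.5]
orientation: [-0.001, 0.69, 0.724, -0.001]
ft_force: [0.2, -0.5, -5.6]
opening: 60.7
gripper_force: 89.8
```

```bash
python3 - <<'E'
from h import *
s=arm.sense();print(s["tool_pos"],s["orientation"],s["t"],s["ft_force"])
im=vision.read_camera("wrist")[:,:,::-1];np.save("w3.npy",np.r_[s["tool_pos"],s["orientation"]])
cv2.imwrite("pics/w3full.png",im)
cv2.imwrite("pics/w3.png",cv2.resize(im[0:300,200:440],None,fx=2,fy=2))
E
```

```text
[487.4203054   65.96442727 206.51891217] [-0.00146483  0.68991614  0.72388666 -0.00129835] 6.625 [ 0.17823985 -0.47811886 -5.64434284]
```

View pics/w3.png

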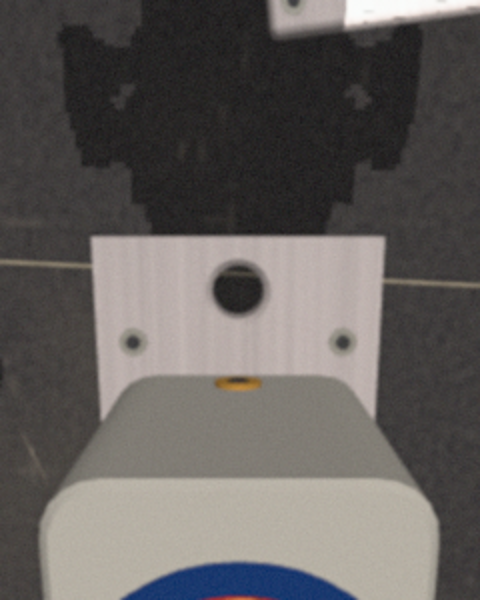

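The hole is at full-image (319.5,143.5), and the foot's front edge is horizontal from (246,118) to (392,118), so the holder is square in the grip.

```bash
python3 - <<'E'
from h import *
s=dict(tool_pos=np.zeros(3),orientation=[1,0,0,0]);C=cam("wrist",s)
for z in (73.4,75):
  h=onz(C,319.5,143.5,z);a=onz(C,246,118.5,z);b=onz(C,392,118.5,z)
  print(z,h.round(1),a.round(1),b.round(1),"origin off",(h[0]-62,a[0]-75))
# target TCP so hole & origin meet seat
v=np.load("w3.npy");Rm=q2m(v[3:]);yaw=np.arctan2(Rm[1,0],Rm[0,0]);print("yaw",yaw,"turn needed",yaw-1.741)
y=1.741;tx=np.array([np.cos(y),np.sin(y)]);ty=np.array([tx[1],-tx[0]])
off=onz(C,319.5,143.5,74)[:2]-[62,0]
tgt=np.array([525.0,304.5])-off[0]*tx-off[1]*ty;d=tgt-v[:2];print("tcp target",tgt,"in new tool axes",d@tx,d@ty)
E
```

```text
73.4 [63.4 -0.6 73.4] [ 75.1 -35.6  73.4] [75.  34.  73.4] origin off (np.float64(1.429685034704761), np.float64(0.08011447913042957))
75 [63.3 -0.6 75. ] [ 75.  -35.9  75. ] [75.  34.3 75. ] origin off (np.float64(1.2950640275317227), np.float64(0.041652281408858016))
yaw 1.6188419653284203 turn needed -0.12215803467157982
tcp target [525.78854956 303.23610183] in new tool axes 227.34423585992928 78.00364179500082
```

Request:
{"fn": "apply_moves", "kwargs": {
  "increments": [
    [0,0,0,-0.8,0.3],
    [0,0,0,-0.73,0.3],
    [0.8,0.27,0,0,0.3],
    [0.9,0.31,0,0,0.3],
    [0.9,0.31,0,0,0.3],
    [0.9,0.31,0,0,0.3],
    [0.7,0.24,0,0,0.3],
    [0.34,0.12,0,0,0.3],
    [0,0,0,0,0.3],
    [0,0,0,0,0.3]
  ]
}}

```text
t: 7.92
tool_pos: [527.0, 301.5, 207.2]
orientation: [-0.0, 0.645, 0.764, -0.001]
ft_force: [-0.1, -0.1, -5.8]
opening: 60.8
gripper_force: 89.4
```

```bash
cat > look.py <<'E'
from h import *
import sys
s=arm.sense();Rm=q2m(s["orientation"]);yaw=np.arctan2(Rm[1,0],Rm[0,0])
tx=Rm[:2,0];ty=Rm[:2,1];o=s["tool_pos"][:2]+.7*tx-.6*ty
print(s["t"],s["tool_pos"].round(1),s["orientation"].round(4),"yaw",yaw,"F",s["ft_force"].round(1))
d=np.array([525.,304.5])-o;print("origin err in tool",d@tx/50,d@ty/50,"(units) turn",(yaw-1.741)/.08, "foot z",s["tool_pos"][2]-85.4)
if len(sys.argv)>1:
    im=vision.read_camera("wrist")[:,:,::-1];cv2.imwrite(f"pics/{sys.argv[1]}.png",cv2.resize(im[0:300,200:440],None,fx=2,fy=2))
    C=cam("wrist",s);print("pin tip predicted (crop px)",(proj(C,(514.6,365.1,75))-[200,0])*2)
E
python3 look.py w4
```

```text
7.925 [527.  301.5 207.2] [-2.000e-04  6.447e-01  7.645e-01 -1.400e-03] yaw 1.740380742712216 F [-0.1 -0.1 -5.8]
origin err in tool 0.05278114743435988 -0.016795357988887653 (units) turn -0.0077407160973014255 foot z 121.80962162286679
pin tip predicted (crop px) [237.1469565  266.04294998]
```

View pics/w4.png

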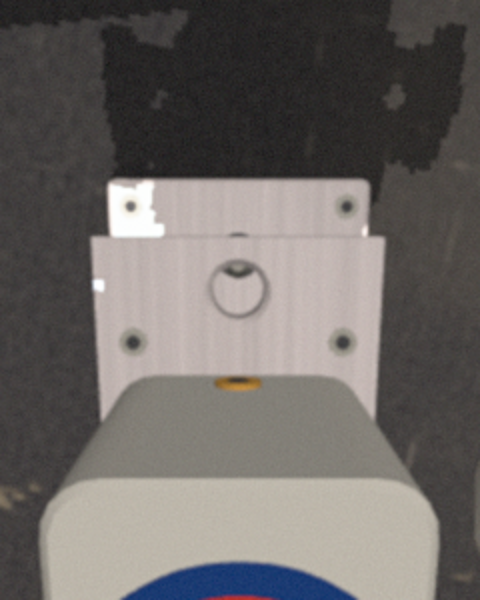

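The pin tip shows through the hole at crop (238,268), against a prediction of (237,266). I'll correct about 2.6 mm and go down to just above the tips.

Request:
{"fn": "apply_moves", "kwargs": {
  "increments": [
    [0.05,-0.02,0.3,0,0.3],
    [0,0,0.4,0,0.3],
    [0,0,0.1,0,0.3],
    [0,0,0,0,0.3],
    [0,0,0,0,0.3]
  ]
}}

```text
t: 8.6
tool_pos: [526.6, 305.3, 168.8]
orientation: [0.0, 0.644, 0.765, 0.001]
ft_force: [0.8, -0.1, -5.7]
opening: 60.3
gripper_force: 89.4
```

```bash
python3 look.py w5
```

```text
8.6 [526.6 305.3 168.8] [3.000e-04 6.444e-01 7.647e-01 5.000e-04] yaw 1.7411321666903332 F [ 0.8 -0.1 -5.7]
origin err in tool -0.024268809184764848 -0.02270961461956995 (units) turn 0.001652083629163914 foot z 83.41760801236651
pin tip predicted (crop px) [234.32710152 290.27005739]
```

View pics/w5.png

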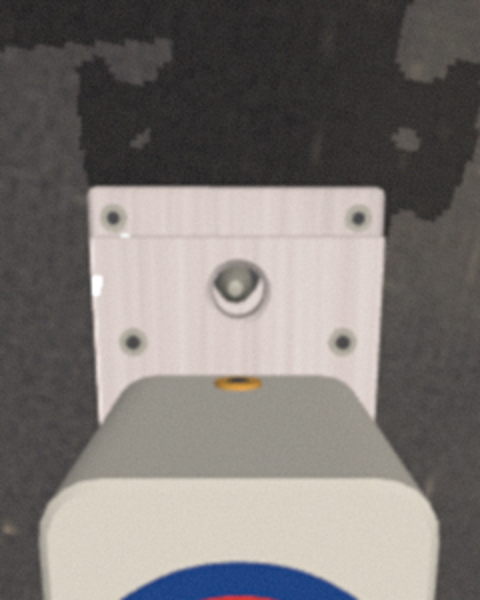

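```bash
python3 - <<'E'
from h import *
s=dict(tool_pos=np.zeros(3),orientation=[1,0,0,0]);C=cam("wrist",s)
print(onz(C,318,143,168.8-75),"vs hole",onz(C,319.5,144,74))
E
```

```text
[62.07278617 -1.37430605 93.8       ] vs hole [63.23601273 -0.57083228 74.        ]
```

Vision and the state reading agree on a small correction of (-0.022,-0.02). Inserting.

Request:
{"fn": "apply_moves", "kwargs": {
  "increments": [
    [-0.022,-0.02,0,0,0.3],
    [0,0,0.15,0,0.3],
    [0,0,0.2,0,0.3],
    [0,0,0.15,0,0.3],
    [0,0,0,0,0.3]
  ]
}}

```text
t: 9.28
tool_pos: [524.9, 303.8, 142.0]
orientation: [-0.0, 0.644, 0.765, -0.001]
ft_force: [0.3, -0.3, -6.4]
opening: 60.9
gripper_force: 89.5
```

```bash
python3 look.py
```

```text
9.275 [524.9 303.8 142. ] [-4.000e-04  6.444e-01  7.647e-01 -6.000e-04] yaw 1.7410573186083635 F [ 0.3 -0.3 -6.4]
origin err in tool -5.405448504478389e-05 0.016723071814293472 (units) turn 0.000716482604543045 foot z 56.64786133090189
```

Both pins are in with no contact force. Pressing down now.

Request:
{"fn": "apply_moves", "kwargs": {
  "increments": [
    [0,0,0.2,0,0.3],
    [0,0,0.2,0,0.3],
    [0,0,0.15,0,0.3],
    [0,0,0.15,0,0.3],
    [0,0,0.1,0,0.3],
    [0,0,0.05,0,0.3],
    [0,0,0,0,0.3]
  ],
  "grip_force": 100
}}

```text
t: 10.15
tool_pos: [524.9, 303.8, 100.7]
orientation: [-0.0, 0.644, 0.765, -0.001]
ft_force: [-2.0, -1.2, -0.1]
opening: 60.0
gripper_force: 113.3
```

```bash
python3 look.py
```

```text
10.15 [524.9 303.8 100.7] [-3.000e-04  6.443e-01  7.647e-01 -5.000e-04] yaw 1.7412736320372342 F [-2.  -1.2 -0.1]
origin err in tool -0.0011685878837420628 0.01652913896338452 (units) turn 0.00342040046542591 foot z 15.339877330383302
```

Nearly home, so I'll press until the force shows seating.

Request:
{"fn": "apply_moves", "kwargs": {
  "increments": [
    [0,0,0.04,0,0.3],
    [0,0,0.04,0,0.3],
    [0,0,0.02,0,0.3],
    [0,0,0,0,0.3],
    [0,0,0,0,0.3]
  ]
}}

```text
t: 10.78
tool_pos: [525.0, 303.8, 100.7]
orientation: [-0.0, 0.644, 0.765, -0.001]
ft_force: [-12.7, -5.2, 24.5]
opening: 60.2
gripper_force: 116.8
```

Seated: 24 N and no further motion. Releasing, then going straight up and looking.

Request:
{"fn": "apply_moves", "kwargs": {
  "increments": [
    [0,0,-0.06,0,0.3],
    [0,0,0,0,1],
    [0,0,0,0,1],
    [0,0,0,0,1],
    [0,0,0,0,1],
    [0,0,-0.3,0,1],
    [0,0,-0.9,0,1],
    [0,0,-1,0,1],
    [0,0,-0.6,0,1],
    [0,0,0,0,1]
  ]
}}

```text
t: 12.02
tool_pos: [527.6, 304.9, 244.0]
orientation: [0.002, 0.644, 0.765, 0.004]
ft_force: [-0.1, 1.0, 0.1]
opening: 85.5
gripper_force: 0.0
```

```bash
python3 - <<'E'
from h import *
s=arm.sense();print(s["t"],s["tool_pos"],s["orientation"],s["ft_force"])
im=vision.read_camera("wrist")[:,:,::-1];cv2.imwrite("pics/w6.png",im)
C=cam("wrist",s);hsv=cv2.cvtColor(im,cv2.COLOR_BGR2HSV)
m=(((hsv[...,0]<8)|(hsv[...,0]>172))&(hsv[...,1]>150)&(hsv[...,2]>90)).astype(np.uint8)
n,l,st,ce=cv2.connectedComponentsWithStats(m)
for i in range(1,n):
    if st[i,4]>150: print("red",st[i],ce[i].round(1),onz(C,*ce[i],141).round(1))
print("pred cap",proj(C,(525,304.5,141)),"pin",proj(C,(514.6,365.1,75)),proj(C,(535.6,243.6,75)))
E
```

```text
12.025 [527.60689833 304.85430096 243.98493594] [0.00219039 0.64435547 0.76471166 0.00416152] [-0.0978397   1.04774668  0.06220871]
red [ 289  213   53   55 2289] [314.9 239.6] [524.4 308.8 141. ]
pred cap [314.58138143 246.3991494 ] pin [314.51862114 135.32883597] [315.25653343 290.55417414]
```

View pics/w6.png

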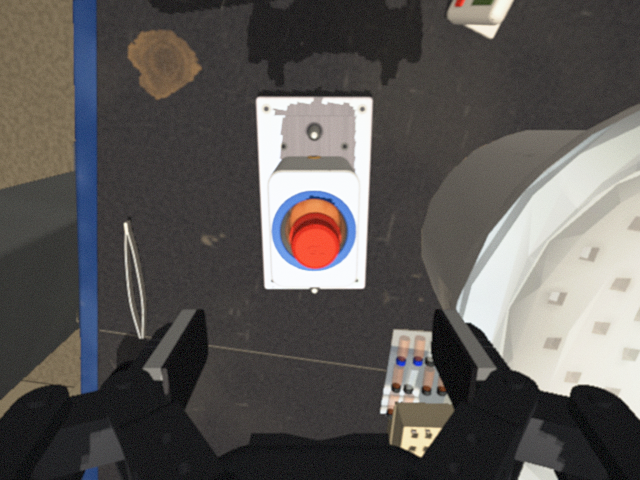

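The cap now stands proud of the blue ring with its top at about (316,243), and a pin shows through the foot at (314,131). Descending onto the cap.

Request:
{"fn": "apply_moves", "kwargs": {
  "increments": [
    [0,0,0.6,0,1],
    [0,0,0.8,0,1],
    [0,0,0.5,0,1],
    [0,0,0.2,0,1],
    [0,0,0,0,1]
  ]
}}

```text
t: 12.7
tool_pos: [524.4, 303.5, 132.4]
orientation: [-0.001, 0.644, 0.765, -0.001]
ft_force: [-0.3, -0.1, -0.1]
opening: 85.8
gripper_force: 0.0
```

```bash
python3 look.py
```

```text
12.7 [524.4 303.5 132.4] [-7.000e-04  6.444e-01  7.647e-01 -1.300e-03] yaw 1.7411907250646026 F [-0.3 -0.1 -0.1]
origin err in tool 0.0037613739818257953 0.027585992999726888 (units) turn 0.002384063307531159 foot z 46.96376573694681
```

Request:
{"fn": "apply_moves", "kwargs": {
  "increments": [
    [0.02,0.01,-0.11,0,1],
    [0,0,0,0,0.2],
    [0,0,0,0,0.2],
    [0,0,0,0,0.2],
    [0,0,0,0,0.2],
    [0,0,0,0,0.2],
    [0,0,0,0,0.2],
    [0,0,0,0,0.2]
  ],
  "grip_force": 40
}}

```text
t: 13.7
tool_pos: [525.8, 305.0, 139.8]
orientation: [0.0, 0.644, 0.765, 0.0]
ft_force: [-1.3, -1.1, 4.6]
opening: 29.5
gripper_force: 39.6
```

Request:
{"fn": "apply_moves", "kwargs": {
  "increments": [
    [0,0,-0.2,0,0.2],
    [0,0,-0.4,0,0.2],
    [0,0,-0.5,0,0.2],
    [0,0,-0.6,0,0.2],
    [0,0,-0.6,0,0.2],
    [0,0,-0.3,0,0.2],
    [0,0,0,0,0.2]
  ]
}}

```text
t: 14.58
tool_pos: [526.4, 305.2, 271.1]
orientation: [0.001, 0.644, 0.765, 0.002]
ft_force: [-0.4, -0.1, -1.3]
opening: 29.9
gripper_force: 39.8
```

```bash
python3 - <<'E'
from h import *
s=arm.sense();print(s["t"],s["tool_pos"],s["ft_force"],s["opening"],s["q"].round(2))
t=vision.read_camera("top")[:,:,::-1]; sd=vision.read_camera("side")[:,:,::-1]
cv2.imwrite("pics/v7.png",np.hstack([cv2.resize(t[130:300,150:320],(400,400)),cv2.resize(sd[130:290,200:360],(400,400))]))
Rm=q2m(s["orientation"]);C=cam("top")
# tray edges: red mask box
hsv=cv2.cvtColor(t,cv2.COLOR_BGR2HSV);m=(((hsv[...,0]<8)|(hsv[...,0]>172))&(hsv[...,1]>130)&(hsv[...,2]>70))
m[:190]=0;m[290:]=0;m[:,:350]=0;m[:,505:]=0
r=cv2.minAreaRect(np.argwhere(m)[:,::-1].astype(np.float32));w=np.array([onz(C,*p,27) for p in cv2.boxPoints(r)]);print(w.round(0),w.mean(0).round(0))
g=np.array([w[:,0].mean(),w[:,1].mean()+85]);d=g-s["tool_pos"][:2];print("goal",g,"tool units",(d@Rm[:2,0]/50).round(3),(d@Rm[:2,1]/50).round(3))
E
```

```text
14.575 [526.35418921 305.23300473 271.12567731] [-0.42538975 -0.10314948 -1.2975962 ] 29.869089286462994 [ 0.38  0.26  1.44 -0.    1.44  0.21]
[[ 373. -122.   27.]
 [ 586. -135.   27.]
 [ 565. -530.   27.]
 [ 352. -509.   27.]] [ 469. -324.   27.]
goal [ 468.73793148 -239.10489429] tool units -10.534 -2.982
```

View pics/v7.png

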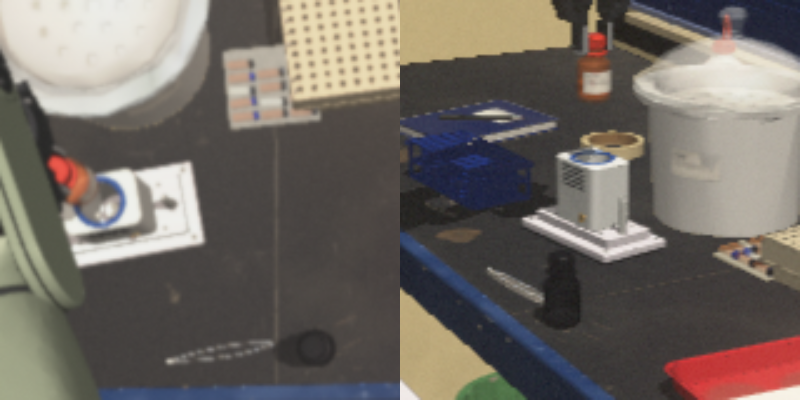

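Bottle is hanging upright at right-crop (595,70), and the holder sits flat on the stand. The tray measures 213 x 394 mm, which matches. Carrying the bottle to the empty half.

Request:
{"fn": "apply_moves", "kwargs": {
  "increments": [
    [-0.4,-0.11,0,0,0.2],
    [-0.7,-0.2,0,0,0.2],
    [-0.9,-0.25,0,0,0.2],
    [-0.9,-0.25,0,0,0.2],
    [-0.9,-0.25,0,0,0.2],
    [-0.9,-0.25,0,0,0.2],
    [-0.9,-0.25,0,0,0.2],
    [-0.9,-0.25,0,0,0.2],
    [-0.9,-0.25,0,0,0.2],
    [-0.9,-0.25,0,0,0.2]
  ]
}}

```text
t: 15.92
tool_pos: [480.3, -125.6, 268.0]
orientation: [-0.001, 0.645, 0.764, -0.001]
ft_force: [-0.4, 0.5, -0.5]
opening: 29.6
gripper_force: 39.8
```

Request:
{"fn": "apply_moves", "kwargs": {
  "increments": [
    [-0.9,-0.25,0,0,0.2],
    [-0.7,-0.2,0,0,0.2],
    [-0.4,-0.15,0,0,0.2],
    [-0.2,-0.1,0,0,0.2],
    [0,0,0.6,0,0.2],
    [0,0,0.8,0,0.2],
    [0,0,0.8,0,0.2],
    [0,0,0.8,0,0.2],
    [0,0,0.4,0,0.2],
    [0,0,0,0,0.2]
  ]
}}

```text
t: 17.18
tool_pos: [464.1, -236.3, 96.9]
orientation: [-0.003, 0.644, 0.765, -0.0]
ft_force: [-0.6, -0.1, -0.2]
opening: 29.5
gripper_force: 39.8
```

```bash
python3 - <<'E'
from h import *
s=arm.sense();print(s["t"],s["tool_pos"],s["orientation"],s["ft_force"],s["opening"])
E
```

```text
17.175 [ 464.12191765 -236.28639947   96.90205601] [-3.13894075e-03  6.44182601e-01  7.64865270e-01 -2.05029355e-04] [-0.64975704 -0.06238914 -0.19782179] 29.522796363460667
```

Base is about 12 mm above the tray floor. Lowering slowly until touch.

Request:
{"fn": "apply_moves", "kwargs": {
  "increments": [
    [0,0,0.1,0,0.2],
    [0,0,0.06,0,0.2],
    [0,0,0.04,0,0.2],
    [0,0,0.02,0,0.2],
    [0,0,0,0,0.2],
    [0,0,0,0,0.2]
  ]
}}

```text
t: 17.92
tool_pos: [466.4, -238.0, 88.4]
orientation: [0.0, 0.644, 0.765, 0.0]
ft_force: [0.3, -0.1, -1.6]
opening: 29.8
gripper_force: 39.8
```

Request:
{"fn": "apply_moves", "kwargs": {
  "increments": [
    [0,0,0.04,0,0.2],
    [0,0,0.02,0,0.2],
    [0,0,0.02,0,0.2],
    [0,0,0,0,0.2],
    [0,0,0,0,0.2]
  ]
}}

```text
t: 18.55
tool_pos: [466.6, -238.3, 85.2]
orientation: [0.0, 0.644, 0.765, -0.0]
ft_force: [-1.8, 0.7, 5.8]
opening: 29.9
gripper_force: 40.4
```

Contact. Opening and going straight up.

Request:
{"fn": "apply_moves", "kwargs": {
  "increments": [
    [0,0,-0.02,0,0.2],
    [0,0,0,0,0.5],
    [0,0,0,0,0.6],
    [0,0,0,0,0.8],
    [0,0,0,0,0.8],
    [0,0,-0.4,0,0.8],
    [0,0,-0.8,0,0.8],
    [0,0,-0.8,0,0.8],
    [0,0,-0.5,0,0.8],
    [0,0,0,0,0.8]
  ]
}}

```text
t: 19.8
tool_pos: [467.8, -239.1, 212.8]
orientation: [0.003, 0.644, 0.765, 0.0]
ft_force: [0.7, -0.4, -1.6]
opening: 68.6
gripper_force: 0.0
```

```bash
python3 - <<'E'
from h import *
s=arm.sense();print(s["t"],s["tool_pos"],s["ft_force"])
t=vision.read_camera("top")[:,:,::-1]; sd=vision.read_camera("side")[:,:,::-1]
cv2.imwrite("pics/v8.png",np.hstack([cv2.resize(t[180:290,150:315],(400,267)),cv2.resize(sd[190:350,200:440],(400,267))]))
E
```

```text
19.8 [ 467.78629448 -239.05260987  212.79414765] [ 0.73160745 -0.44464251 -1.56486765]
```

View pics/v8.png

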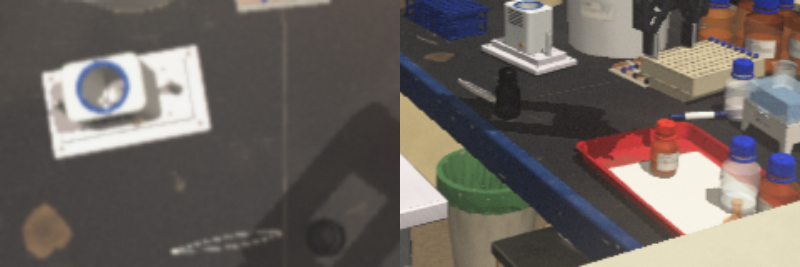

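The bottle stands upright in the tray at crop (664,150), the holder sits flat on the stand at (527,35), the bystanders are unmoved, and the gripper is clear. Handing in.

```bash
python3 -c "
from bench import order; print(order.close_job())"
```

```text
the job is handed in; nothing more can be done
None
```

I handed the job in at about 20 s of the 58 s allowed: the holder is seated on the stand with both pins through its foot, and the red-capped bottle stands upright in the empty half of the tray with the other bottles untouched; the hand-in gave no score.

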